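# Lower and park the bench drill head on its block

## Task

Park the bench drill's head for the night: throw the pawl lever off, wind the crank up just enough for the pawl to spring clear, then keep the crank in hand and let it turn back slowly under the weight of the head until the chuck just rests on the wooden block below it and the weight has left the crank; do not drop it or screw it down onto the block. Then throw the pawl lever back on and let go; leave the spare block and everything else on the bench where it is.

Things in the scene. Friction and masses are not known exactly. Their poses are not given: they have to be found in the camera images.
- stand: Bench drill stand, fixed: cast base plate 370 x 250 x 25 mm, column 44 mm thick, 440 high. Origin on the bench below the crank's axis, in the outer face of the crank arm. x points from the machine's front to its back, z up; machine on the +y side, grip on the -y side, crank axis along y. Base plate x -220 to 150, y 15 to 265; column x 47, y 140; spindle x -95, y 140 (mm).
- head: Drill head on its carriage, sliding on the column (about 3.6 kg with the crank, varies by a quarter). Axes as stand; origin on the crank's axis in the outer face of the crank arm, so it goes down with the head, 16 mm per rad of crank. Housing x -160 to 70, y 80 to 200, up to 110 mm above the origin. A steel chuck, flat-ended, 42 mm thick, points down.
- chuck_face (a point): Middle of the chuck's flat lower face (x -95, y 140, z -100 mm from the origin of head). It is what lands on the block.
- crank (a joint): Angle of the crank's shaft, rad, 0 as built; grows as the head goes down: the arm then turns from the stand's +x towards +z, its top moving to the front (-x). The arm is clamped on the shaft at another angle each time (see crank_grip). A ratchet wheel on the shaft (72 mm wide) lets it turn freely upwards; the pawl stops it downwards. With the pawl out the weight turns it (5 to 8 N at the grip).
- crank_grip: Black cylindrical crank grip, 28 mm thick, 96 long, parallel to the crank's axis and 90 mm from it; it spins freely on its pin, so a hand may keep its direction all the way round. Origin in the middle of its length and axis, 52 mm outside the crank arm (-y of stand). Its outer half can be held from above all the way round.
- pawl_lever (a joint): Throw lever, rad: 0 = on (knob leans 0.6 rad to the back), 1.2 = off (0.6 rad to the front, -x). Stays where put; the knob needs 3 to 5 N. It works the pawl through a spring: thrown off under load, the pawl stays trapped in its tooth until the crank is wound up a little (under 0.2 rad); then it springs out and the head hangs on the crank alone. Thrown on, it presses the pawl onto the wheel.
- lever_pivot (a point): Pivot of the throw lever and the pawl, parallel to the crank's axis, at x -45, y 48, z 33 mm from the origin of head; moves with the head.
- lever_knob (a point): Centre of the black ball knob (20 mm) on the pawl lever, 52 mm from the lever's pivot; the 8 mm rod runs from it down to the pivot.
- pawl_nose (a point): Nose of the pawl, 45 mm behind (+x of) the pivot in the plane y = 63 mm. In the tooth it is 30 to 38 mm above the origin of head; sprung clear it is more than 55 mm above it.
- block_tall: Roughly sawn pine block, 75 x 75 mm and about 60 mm high (give or take 3 mm), loose. Origin: middle of its underside. Either this or block_low stands on the base plate under the chuck; the other stands at the base plate's front corner on the crank side as the spare and is left alone.
- block_low: Roughly sawn pine block, 75 x 75 mm and about 40 mm high (give or take 3 mm), loose. Origin: middle of its underside. See block_tall.
- chuck_key: Bystander: steel T-shaped chuck key, 80 mm, on the base plate.
- try_square: Bystander: try square, wooden stock 110 mm and steel blade 150 mm, on the bench.
- brush: Bystander: hand brush lying on the bench behind the crank.
- glue: Bystander: white glue bottle 150 mm high.
- plug_tray: Bystander: open blue tray 150 x 110 x 50 mm.
- dowel_stand: Bystander: upright dowel 260 mm on a round plywood foot 150 mm across.
- clamp: Bystander: steel bar clamp 240 mm with a wooden handle, lying flat.

How it is judged:
On the way, in this order (a step that is already met when the one before it is completed fails the run):
1. The pawl lever has been thrown off (value of joint pawl_lever above 0.8 rad), for 0.1 s.
2. The pawl has sprung clear of the ratchet wheel with the crank grip held (z of pawl_nose in the frame of head above 0.05 m and contact force between the fingers and crank_grip above 1.5 N), for 0.2 s.
3. The chuck rests with its weight on the block, the crank grip still in hand and the pawl still off ((contact force between head and block_tall above 15 N or contact force between head and block_low above 15 N) and value of joint pawl_lever above 0.7 rad and linear speed of head below 0.01 m/s and contact force between the fingers and crank_grip above 1.5 N), for 0.2 s.
At the end, for the whole second after the job is handed in: The head is at rest with its chuck standing on the block (more than 15 N on it) and the pawl lever is back on (below 0.3 rad) ((contact force between head and block_tall above 15 N or contact force between head and block_low above 15 N) and value of joint pawl_lever below 0.3 rad and linear speed of head below 0.01 m/s); the robot touches nothing.
It fails at once if The head runs away or is dropped (faster than 50 mm/s) (linear speed of head above 0.05 m/s).
It fails at once if The chuck is screwed down onto the block (more than 75 N; its own weight is 28 to 45 N) (contact force between head and block_tall above 75 N or contact force between head and block_low above 75 N).
It fails at once if A block is pushed by more than 12 mm (distance of any of block_tall, block_low from where it was at the start of the episode above 0.012 m).
It fails at once if A bystander is shifted by more than 30 mm (distance of any of chuck_key, try_square, brush, glue, plug_tray, dowel_stand, clamp from where it was at the start of the episode above 0.03 m).
It also fails if it takes over 72 s, if anything falls off the work surface, if the arm or the gripper's body presses on something with over 40 N, if the wrist force passes 120 N, or if a joint passes its speed limit or range.

## Robot

A 7-joint arm with a two-finger parallel gripper is mounted at the origin on the work surface. World frame = base frame: x ahead of the robot, y to its left, z up, the work surface at z = 0. Lengths are in m, angles in rad, forces in N, time in s.
With the tool pointing down it reaches from about 0.4 to 0.85 m from the base axis. Payload 10.4 kg.
Tool frame: the origin (TCP) lies on the centre line of the jaws, within the pads' length; the fingertips stand 8 mm ahead of it and the grasp point (between the pads) lies 11 mm behind it (r.finger_overhang is the distance from the TCP to the fingertips, in m); z points along the fingers, y is the line along which they close (so a half turn about z gives the same grasp; the last joint's range is limited). The gripper opens to 87 mm and grips with 3 to 60 N. Pads are 19 mm wide; open, the fingers measure 117 mm over their backs; the gripper's body (75 mm by 190 mm) begins 51 mm behind the grasp point.
Start: joints at [-1.238, 0.332, -0.065, 1.46, 0.022, 1.35, -0.088], TCP at [0.218, 0.586, 0.231] pointing down, gripper open.
Joint ranges: [-2.6, 2.6], [-0.5, 2.12], [-1.47, 1.34], [0.16, 2.42], [-1.27, 4.41], [0.06, 2.06], [-2.6, 2.6]. Speed limits (rad/s): [2.22, 2.22, 2.79, 2.79, 3.14, 3.14, 3.14].

## Interface

Orientations are given as a unit quaternion [x, y, z, w].
In Python, from bench import r, vision gives the robot as it stands.
- The arm moves only by the tool drive_tool, never from a script. Its argument "series" is a list of rows, each a list of 2 entries, a list of its own where there are three numbers: the shift along the world's x, y, z in cm, then the turn about the world's z in degrees. A call has exactly 10 rows; each row shifts and turns the commanded pose from where the row before left it; what a row does not reach is not made up. A row lasts 1/8 s, in which the tool goes at most 62.5 mm and 10.7 degrees, less where a joint would pass 70% of its speed; a pose out of reach is approached as far as the arm can. A call with a gripper value outside its range is refused whole. "hand" is the closure, from 0 (fully open) to 1 (shut), set as the call begins (left out, the last holds). The fingers move at their own pace and stop on an object; "newtons" is the grip in N (left out, the last holds). Time passes only in rows, so rows that do not move let the fingers close, or fill a call up. It gives the time, the measured TCP pose, the force, the opening and the grip force at its end, in the units of the state.
- r.read_state(): the state, without advancing time (a new reading comes with each control period).
- vision.camera(name): name is "scene" or "top"; returns a dict with "color" (384x512x3 uint8, red, green, blue), "intrinsics" (3x3 intrinsics, pixels), "k1" (the pictures are not rectified: a ray, as slopes to the right and down, at radius r is drawn at 1 + k1 r^2 times it, then the intrinsics apply), "R" (3x3) and "t" (3): a world point X has camera coordinates R X + t. Camera axes: x right, y down, z forward; pixel columns grow to the right and rows downward; lengths in m; the calibration is good to about 2 mm. A picture is of the moment at which its call begins. There is no depth.
- r.close_job(): hands the job in; it is judged then, once.
The state is a dict: "time": time; "joint_positions": joint angles; "joint_vel": joint speeds; "joint_torque": joint torques, N m; "ee_pos": TCP position; "eef_rot": TCP orientation; "ft_force": force on the tool from outside, world axes, zero at the start; "torque": the same for the moment, N m; "width": finger opening in m; "grip_force": force on a finger pad.
Only numpy, scipy, OpenCV 4.12 (cv2) and the standard library are available. Lean on these libraries where they do the work, as an engineer would, in place of code of your own. Each camera call takes 0.05 s, during which the arm holds its last target. There are 200 camera calls.

## Working session

There is one attempt and no reset: what is moved stays moved. The work goes in short steps, Python scripts to look and compute and a tool call to move; the robot and the scene stay as the last step left them, time stands still between calls to the robot, and variables do not carry over. Pictures are saved under pics/ and viewed, at most 10 in all, crops included, and the job is handed in when it is done.

Besides the shell and the picture viewer there is one more tool, called in YAML: its name, and indented under it one key for each argument. drive_tool: Moves the arm, as the interface text tells. Its arguments: {"type":"object","properties":{"series":{"type":"array"},"hand":{"type":"number"},"newtons":{"type":"number"}},"required":["series"]}

```bash
mkdir -p pics; ls
python3 - <<'E'
from bench import r, vision
import cv2,numpy as np
for n in("scene","top"):
    c=vision.camera(n); cv2.imwrite(f"pics/{n}0.png",cv2.resize(c["color"][:,:,::-1],(800,600),interpolation=cv2.INTER_CUBIC))
    print(n,c["intrinsics"].tolist(),c["k1"],np.round(c["R"],4).tolist(),np.round(c["t"],4).tolist(), (-np.array(c["R"]).T@c["t"]).round(3))
print(r.read_state())
E
```

```text
pics
scene [[391.80108797220964, 0.0, 253.258579964801], [0.0, 391.80108797220964, 187.45864695008692], [0.0, 0.0, 1.0]] 0.012015352318938247 [[0.5868, 0.8096, -0.016], [0.422, -0.3226, -0.8473], [-0.6911, 0.4904, -0.5309]] [-0.3892, -0.0288, 1.8125] [ 1.493 -0.583  0.932]
top [[391.867153597764, 0.0, 257.4977685865343], [0.0, 391.867153597764, 189.81446924873077], [0.0, 0.0, 1.0]] -0.030484340780441963 [[0.0216, -0.9997, 0.0101], [-0.9991, -0.022, -0.0357], [0.0359, -0.0093, -0.9993]] [0.069, 0.5447, 1.3262] [0.495 0.093 1.344]
{'time': 0.1, 'joint_positions': array([-1.23759519,  0.332802  , -0.0647035 ,  1.46084033,  0.02162478,
        1.34990188, -0.08852123]), 'joint_vel': array([-6.37692884e-05, -2.43911292e-03,  4.83792802e-04, -1.25238776e-03,
        1.16148312e-05, -1.29081830e-04, -8.26836139e-04]), 'joint_torque': array([ 1.42327324e-03, -6.24546075e+01,  2.45202013e-02, -3.90717852e+01,
       -6.15515769e-02,  3.65375646e-02,  3.82347287e-05]), 'ee_pos': array([0.21760699, 0.58554283, 0.2298458 ]), 'eef_rot': array([ 1.76960491e-01,  9.84217756e-01, -6.23528805e-04, -7.17836318e-05]), 'ft_force': array([ 0.47499517, -0.23516516,  0.1783573 ]), 'torque': array([0.02250582, 0.02717109, 0.05651314]), 'grip_force': 0.0, 'width': 0.08705960047926851}
```

View pics/scene0.png

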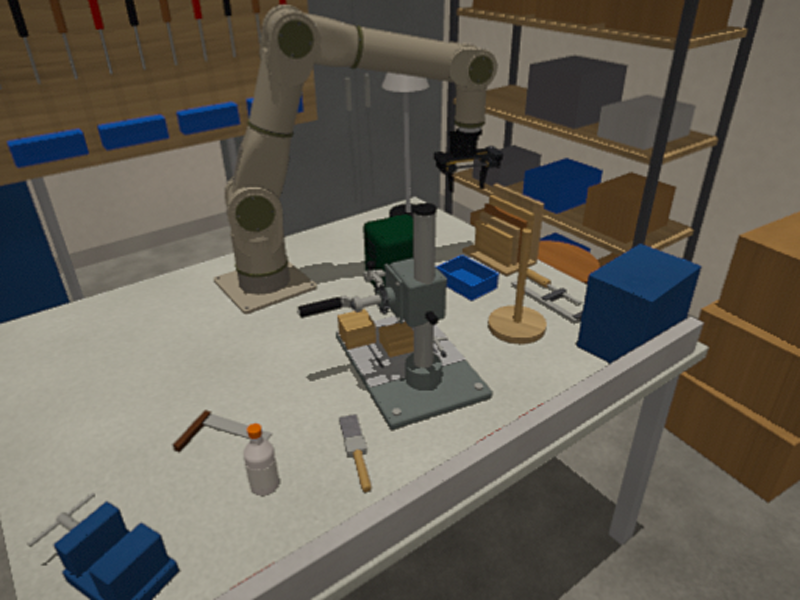

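View pics/top0.png

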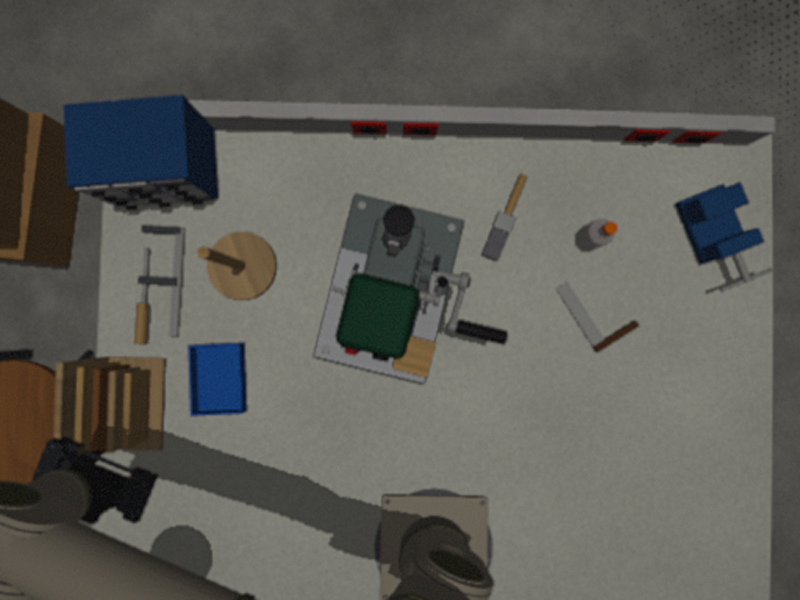

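Scene and top pictures show the stand: plate corners in the 800x600 top view are about (352,195), (464,220), (425,383) and (315,357). The grip is at (457,327)-(506,337), and the spare block is at the front corner, (413,355). I'll zoom in on both.

Run:
```python
import cv2
from bench import vision
c=vision.camera("scene")["color"][:,:,::-1]; cv2.imwrite("pics/sz.png",cv2.resize(c[125:275,180:320],None,fx=5,fy=4,interpolation=cv2.INTER_CUBIC))
c=vision.camera("top")["color"][:,:,::-1]; cv2.imwrite("pics/tz.png",cv2.resize(c[118:250,195:335],None,fx=5,fy=4.5,interpolation=cv2.INTER_CUBIC))
```

```text
(no output)
```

View pics/sz.png

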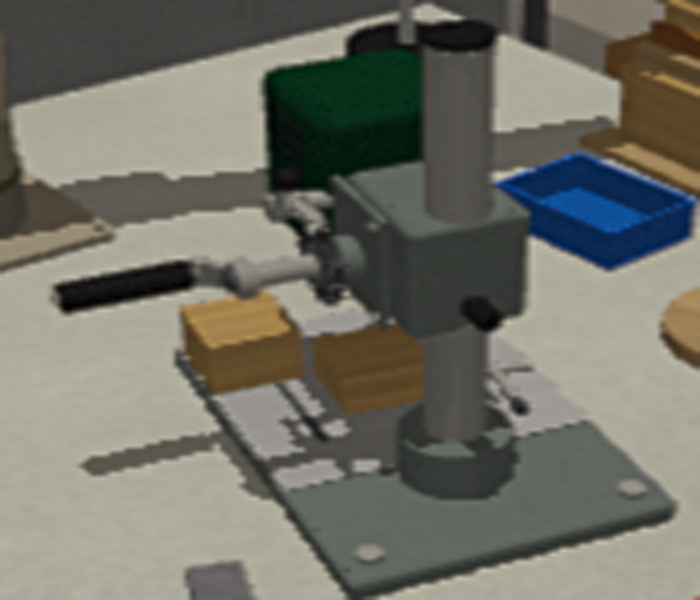

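View pics/tz.png

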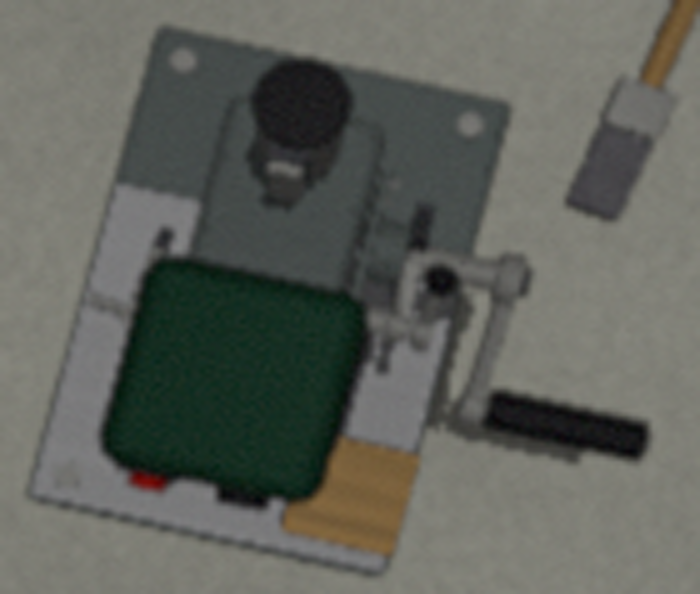

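```bash
cat > h.py <<'E'
import numpy as np, cv2
from scipy.optimize import least_squares
from bench import vision
def proj(c,X):
    p=np.asarray(X)@np.array(c["R"]).T+c["t"]; s=p[:,:2]/p[:,2:]; s=s*(1+c["k1"]*(s**2).sum(1,keepdims=True)); K=c["intrinsics"]
    return s*[K[0][0],K[1][1]]+[K[0][2],K[1][2]]
def world(P,L):
    x,y,a=P[:3]; L=np.asarray(L,float); return np.c_[x+np.cos(a)*L[:,0]-np.sin(a)*L[:,1], y+np.sin(a)*L[:,0]+np.cos(a)*L[:,1], L[:,2]]
def pts(P):
    h,f=P[3:5]; g=[.09*np.cos(f),0,h+.09*np.sin(f)]
    return dict(bl=[.15,.265,.025],br=[.15,.015,.025],fr=[-.22,.015,.025],fl=[-.22,.265,.025],
      go=[g[0],-.100,g[2]],gi=[g[0],-.004,g[2]],hub=[0,0,h],knob=[-.045+.052*np.sin(.6),.048,h+.033+.052*np.cos(.6)],
      bore=[-.045,.048,h+.033],ct=[.047,.14,.44])
E
cat > fit.py <<'E'
from h import *
ct,cs=vision.camera("top"),vision.camera("scene")
T=dict(bl=(160,27),br=(510,103),fr=(383,575),fl=(30,495),go=(645,440),gi=(490,412),hub=(515,277),knob=(440,281))
S=dict(bl=(675,507),br=(350,582),fr=(178,357),go=(60,297),gi=(195,275),hub=(238,279))
T={k:np.array([195+u/5,118+v/4.5]) for k,(u,v) in T.items()}
S={k:np.array([180+u/5,125+v/4]) for k,(u,v) in S.items()}
def res(P,show=0):
    L=pts(P); o=[]
    for c,D in((ct,T),(cs,S)):
        d=proj(c,world(P,[L[k] for k in D]))-np.array(list(D.values())); o.append(d)
        if show: print({k:e.round(1).tolist() for k,e in zip(D,d)})
    return np.concatenate(o).ravel()
s=least_squares(res,[.6,.0,-.23,.25,3.],loss="soft_l1"); P=s.x; print(P.round(4)); res(P,1)
L=pts(P); W=world(P,list(L.values()))
for k,w in zip(L,W): print(k,w.round(3))
print("chuck z",P[3]-.1, "ct/knob in scene crop",[((proj(cs,W[[list(L).index(k)]])[0]-[180,125])*[5,4]).round() for k in("ct","knob")],((proj(ct,W[-1:])[0]-[195,118])*[5,4.5]).round())
E
python3 fit.py
```

```text
[ 0.5656 -0.0337 -0.2225  0.2312  3.5927]
{'bl': [-0.7, -2.1], 'br': [0.9, -1.1], 'fr': [0.0, 0.4], 'fl': [-1.7, 0.2], 'go': [-0.5, -0.1], 'gi': [-1.1, -1.7], 'hub': [0.7, 0.4], 'knob': [-0.0, -0.9]}
{'bl': [0.9, -2.8], 'br': [-0.5, -0.7], 'fr': [-1.8, -4.3], 'go': [-0.9, 0.3], 'gi': [-1.1, -0.6], 'hub': [-1.3, 0.3]}
bl [0.77  0.192 0.025]
br [ 0.715 -0.052  0.025]
fr [0.354 0.029 0.025]
fl [0.409 0.273 0.025]
go [ 0.465 -0.113  0.192]
gi [ 0.486 -0.02   0.192]
hub [ 0.566 -0.034  0.231]
knob [0.561 0.017 0.307]
bore [0.532 0.023 0.264]
ct [0.642 0.092 0.44 ]
chuck z 0.13124343430090682 ct/knob in scene crop [array([459.,  37.]), array([287., 179.])] [301. 100.]
```

drive_tool:
  series:
    - [[0,0,5.5],-8]
    - [[0,0,5.5],-8]
    - [[0,0,5.5],-8]
    - [[0,0,5.5],-8]
    - [[2.5,-4,0],-8]
    - [[2.5,-4,0],-8]
    - [[2.5,-4,0],-8]
    - [[2.5,-4,0],-8]
    - [[2.5,-4,0],-8]
    - [[2.5,-4,0],-8]
  hand: 0.5
  newtons: 20

```text
time: 1.55
ee_pos: [0.3683, 0.3444, 0.4507]
eef_rot: [0.77, 0.638, 0.0, -0.0]
ft_force: [0.2, -0.1, 0.1]
width: 0.0436
grip_force: 0.0
```

Run:
```python
from h import *
P=[0.5656,-0.0337,-0.2225,0.2312,3.5927]
c=vision.camera("scene"); im=c["color"][:,:,::-1]; x0,y0,s=212,185,12
z=cv2.resize(im[y0:y0+48,x0:x0+60],None,fx=s,fy=s,interpolation=cv2.INTER_CUBIC)
# chuck-block base centre at spindle, draw expected top for 40 (green) / 60 (red)
for h,col in((.04,(0,255,0)),(.06,(0,0,255))):
    L=[[-.095+a*.0375,.14+b*.0375,.025+h] for a,b in((-1,-1),(1,-1),(1,1),(-1,1))]
    p=((proj(c,world(P,L))-[x0-.5,y0-.5])*s).astype(int); cv2.polylines(z,[p],True,col,1)
L=[[-.095+a*.0375,.14+b*.0375,.025] for a,b in((-1,-1),(1,-1),(1,1),(-1,1))]
cv2.polylines(z,[((proj(c,world(P,L))-[x0-.5,y0-.5])*s).astype(int)],True,(255,0,0),1)
cv2.imwrite("pics/bl.png",z)
```

```text
(no output)
```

View pics/bl.png

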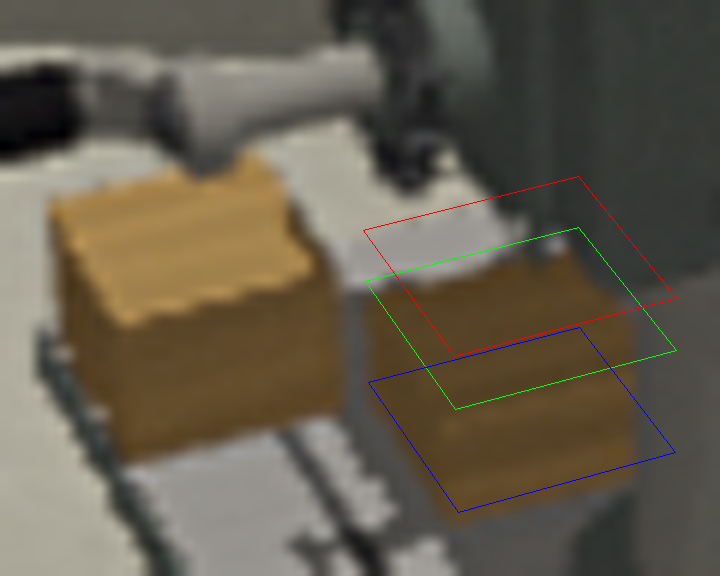

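The under-chuck block matches the 40 mm one: its side edge is about 92 px against 103 px predicted. The spare at left is the tall one. So the chuck has about 67 mm to descend, which is about 4.2 rad.

drive_tool:
  series:
    - [[2.4,-4.1,0],-2]
    - [[2.4,-4.1,0],0]
    - [[2.4,-4.1,0],0]
    - [[2.4,-4.1,0],0]
    - [[2.4,-4.1,0],0]
    - [[2.4,-4.1,0],0]
    - [[2.4,-4.1,0],0]
    - [[2.4,-4.1,0],0]
    - [[0,0,-3.5],0]
    - [[0,0,-3.5],0]

```text
time: 2.85
ee_pos: [0.56, 0.0173, 0.3796]
eef_rot: [0.78, 0.626, 0.0, 0.0]
ft_force: [0.9, -0.3, 0.5]
width: 0.0432
grip_force: 0.0
```

Run:
```python
from h import *
c=vision.camera("scene"); im=c["color"][:,:,::-1]
a=cv2.resize(im[95:215,190:290],None,fx=4,fy=4,interpolation=cv2.INTER_CUBIC)
c=vision.camera("top"); im=c["color"][:,:,::-1]
b=cv2.resize(im[130:250,220:320],None,fx=4,fy=4,interpolation=cv2.INTER_CUBIC)
cv2.imwrite("pics/k.png",np.hstack([a,b]))
```

```text
(no output)
```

View pics/k.png

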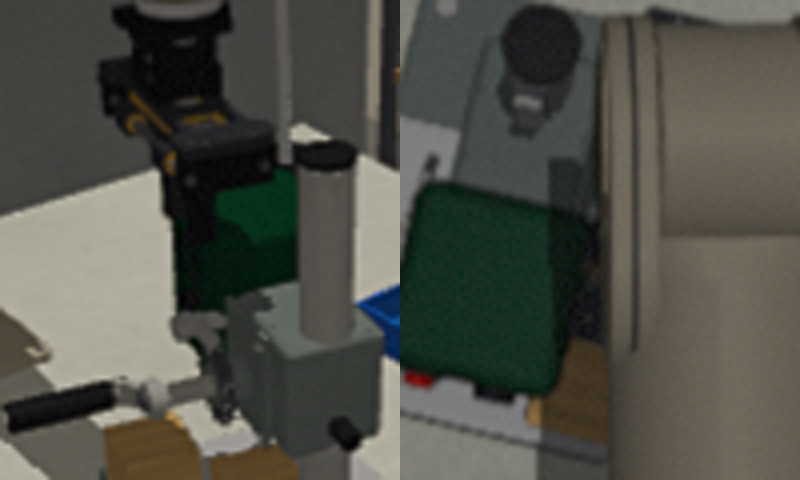

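Run:
```python
from h import *
P=[0.5656,-0.0337,-0.2225,0.2312,3.5927]
c=vision.camera("scene"); t=vision.camera("top")
for z in(.341,.38,.42):
    L=[[-.16,.08,z],[-.02,.08,z],[-.02,.2,z],[-.16,.2,z]]
    print(z,((proj(c,world(P,L))-[180,125])*[5,4]).round().tolist(),((proj(t,world(P,L))-[195,118])*[5,4.5]).round().tolist())
```

```text
0.341 [[253.0, 64.0], [329.0, 132.0], [495.0, 103.0], [409.0, 40.0]] [[317.0, 506.0], [382.0, 267.0], [156.0, 216.0], [88.0, 455.0]]
0.38 [[250.0, 23.0], [327.0, 88.0], [496.0, 60.0], [409.0, -1.0]] [[317.0, 511.0], [386.0, 263.0], [150.0, 210.0], [80.0, 458.0]]
0.42 [[248.0, -21.0], [325.0, 42.0], [498.0, 15.0], [408.0, -43.0]] [[319.0, 517.0], [390.0, 257.0], [144.0, 202.0], [71.0, 461.0]]
```

Hand is centred over the knob and the housing top is well below the gripper body. Lowering to straddle it.

drive_tool:
  series:
    - [[0,0,-1.8],0]
    - [[0,0,-1.8],0]
    - [[0,0,-1.2],0]
    - [[0,0,-1.2],0]
    - [[0,0,-1],0]
    - [[0,0,0],0]
    - [[-1,0.2,0],0]
    - [[-1,0.2,0],0]
    - [[-1,0.2,0],0]
    - [[0,0,0],0]

```text
time: 4.3
ee_pos: [0.5298, 0.024, 0.312]
eef_rot: [0.779, 0.627, 0.002, 0.001]
ft_force: [2.5, -0.3, 2.1]
width: 0.0434
grip_force: 1.2
```

drive_tool:
  series:
    - [[-0.7,0.15,0],0]
    - [[-0.7,0.15,0],0]
    - [[-0.7,0.15,0],0]
    - [[-0.5,0.15,0],0]
    - [[-0.5,0.1,0],0]
    - [[-0.5,0.1,0],0]
    - [[0,0,0],0]
    - [[0,0,0],0]
    - [[0,0,0],0]
    - [[0,0,0],0]

```text
time: 5.55
ee_pos: [0.4935, 0.032, 0.3104]
eef_rot: [0.779, 0.627, -0.0, -0.0]
ft_force: [0.8, -0.5, 0.4]
width: 0.0436
grip_force: 0.2
```

Run:
```python
from h import *
c=vision.camera("scene"); im=c["color"][:,:,::-1]
a=cv2.resize(im[120:215,190:280],None,fx=6,fy=6,interpolation=cv2.INTER_CUBIC)
cv2.imwrite("pics/k2.png",a)
```

```text
(no output)
```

View pics/k2.png

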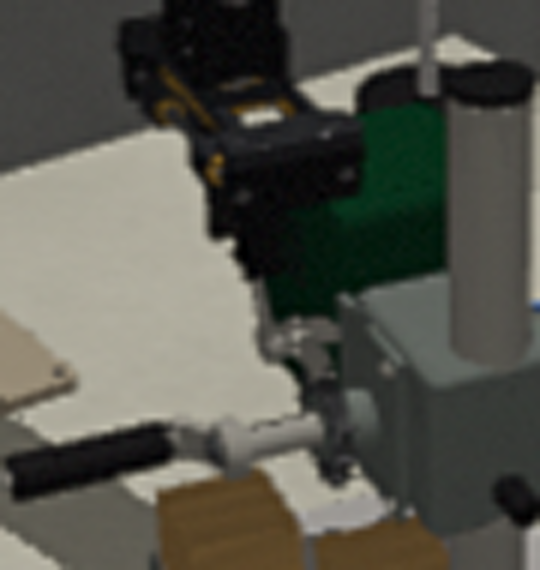

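The lever leans to the front with the finger behind it. I'll give it a small extra nudge, then go over to the grip.

drive_tool:
  series:
    - [[-0.4,0.1,0],0]
    - [[0,0,0],0]
    - [[0.3,-0.1,2],0]
    - [[0,0,4],0]
    - [[0,0,4],0]
    - [[-0.7,-3,0],0]
    - [[-0.7,-4,0],0]
    - [[-0.6,-4,0],0]
    - [[-0.4,-1.4,0],0]
    - [[0,0,0],0]

```text
time: 6.85
ee_pos: [0.4684, -0.0923, 0.4107]
eef_rot: [0.78, 0.626, 0.0, -0.0]
ft_force: [-0.2, 0.4, 0.2]
width: 0.0436
grip_force: 0.0
```

drive_tool:
  series:
    - [[0,0,-3],0]
    - [[0,0,-4],0]
    - [[0,0,-4],0]
    - [[0,0,-4],0]
    - [[0,0,-3],0]
    - [[0,0,-2],0]
    - [[0,0,-1.6],0]
    - [[0,0,-1],0]
    - [[0,0,0],0]
    - [[0,0,0],0]
  hand: 0.1

```text
time: 8.1
ee_pos: [0.4691, -0.0921, 0.1852]
eef_rot: [0.779, 0.627, 0.0, 0.0]
ft_force: [0.1, 1.0, 0.9]
width: 0.0782
grip_force: 0.0
```

drive_tool:
  series:
    - [[0,0,-0.4],0]
    - [[0,0,0],0]
    - [[0,0,0],0]
    - [[0,0,0],0]
    - [[0,0,0],0]
    - [[0,0,0],0]
    - [[0,0,0],0]
    - [[0,0,0],0]
    - [[0,0,0],0]
    - [[0,0,0],0]
  hand: 1
  newtons: 30

```text
time: 9.35
ee_pos: [0.4692, -0.0922, 0.1808]
eef_rot: [0.779, 0.627, 0.0, 0.0]
ft_force: [5.7, -1.0, -1.2]
width: 0.0268
grip_force: 29.9
```

Run:
```python
from h import *
c=vision.camera("scene"); im=c["color"][:,:,::-1]
a=cv2.resize(im[140:240,180:280],None,fx=6,fy=6,interpolation=cv2.INTER_CUBIC)
cv2.imwrite("pics/g.png",a)
```

```text
(no output)
```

View pics/g.png

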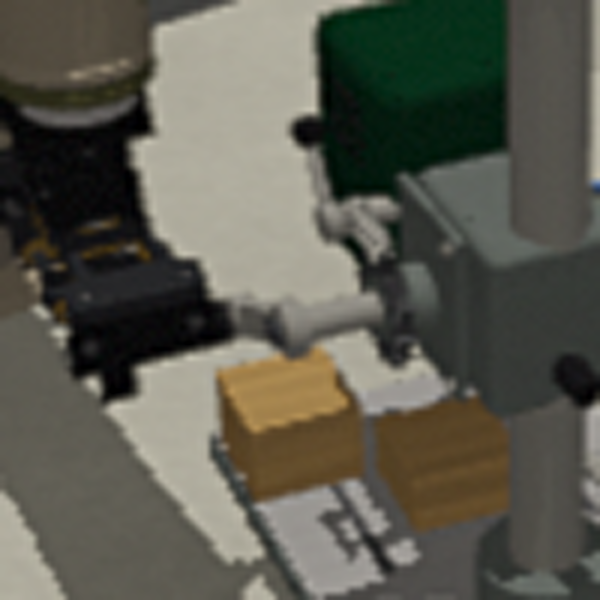

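```bash
cat > arc.py <<'E'
import numpy as np,sys
def rows(fa,fb,n,a=-.2225,R=9.0):
    f=np.linspace(fa,fb,n+1); x=R*np.cos(f); z=R*np.sin(f)-1.6*f
    d=np.c_[np.cos(a)*np.diff(x),np.sin(a)*np.diff(x),np.diff(z)]
    p=np.round(np.cumsum(d,0),2); return np.diff(np.r_[[[0,0,0]],p],axis=0).round(2)
if __name__=="__main__":
    fa,fb,n=map(float,sys.argv[1:4])
    q=rows(fa,fb,int(n)).tolist()
    for i in range(0,len(q),10): print("["+",".join(f"[{p},0]" for p in q[i:i+10])+"]")
E
python3 arc.py 3.593 3.393 8
```

```text
[[[-0.09, 0.02, 0.24],0],[[-0.09, 0.02, 0.25],0],[[-0.08, 0.02, 0.25],0],[[-0.08, 0.02, 0.25],0],[[-0.08, 0.01, 0.25],0],[[-0.06, 0.02, 0.25],0],[[-0.07, 0.01, 0.26],0],[[-0.05, 0.02, 0.26],0]]
```

The knob (308,130) leans to the front, so the lever is off, and the grip is held. Winding up.

drive_tool:
  series:
    - [[-0.1,0,0.25],0]
    - [[-0.1,0,0.25],0]
    - [[-0.1,0,0.25],0]
    - [[-0.1,0,0.25],0]
    - [[-0.1,0.1,0.25],0]
    - [[0,0,0.25],0]
    - [[-0.1,0,0.25],0]
    - [[0,0,0.25],0]
    - [[0,0,0],0]
    - [[0,0,0],0]

```text
time: 10.65
ee_pos: [0.4633, -0.0911, 0.2005]
eef_rot: [0.779, 0.627, 0.0, 0.001]
ft_force: [7.6, -0.6, -5.3]
width: 0.0267
grip_force: 30.1
```

```bash
python3 - <<'E'
from h import *
c=vision.camera("scene"); im=c["color"][:,:,::-1]
a=cv2.resize(im[140:240,180:280],None,fx=6,fy=6,interpolation=cv2.INTER_CUBIC)
cv2.imwrite("pics/g2.png",a)
E
python3 arc.py 3.36 5.36 20
```

```text
[[[0.23, -0.05, -1.03],0],[[0.32, -0.07, -1.0],0],[[0.39, -0.09, -0.96],0],[[0.48, -0.11, -0.92],0],[[0.54, -0.12, -0.86],0],[[0.61, -0.14, -0.81],0],[[0.67, -0.15, -0.74],0],[[0.72, -0.17, -0.67],0],[[0.77, -0.17, -0.59],0],[[0.81, -0.18, -0.52],0]]
[[[0.84, -0.19, -0.42],0],[[0.86, -0.2, -0.35],0],[[0.87, -0.19, -0.25],0],[[0.88, -0.2, -0.16],0],[[0.87, -0.2, -0.07],0],[[0.86, -0.2, 0.01],0],[[0.84, -0.19, 0.11],0],[[0.81, -0.18, 0.19],0],[[0.77, -0.17, 0.27],0],[[0.73, -0.17, 0.34],0]]
```

View pics/g2.png

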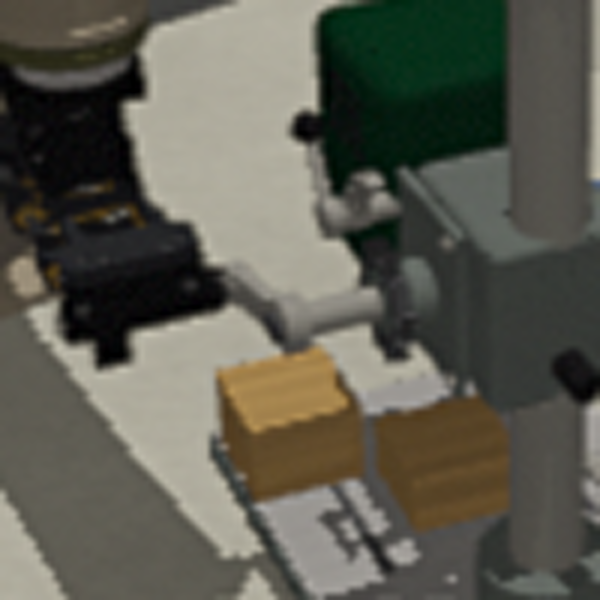

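The pawl is raised clear at (370,190), and the hand carries the weight (about 5 N). Lowering begins, with a 2 mm centring correction.

```bash
python3 arc.py 3.40 4.2 10;  python3 arc.py 4.2 7.2 30
```

```text
[[[0.21, -0.05, -0.82],0],[[0.26, -0.06, -0.79],0],[[0.31, -0.07, -0.78],0],[[0.36, -0.08, -0.74],0],[[0.4, -0.09, -0.72],0],[[0.45, -0.1, -0.68],0],[[0.5, -0.11, -0.64],0],[[0.53, -0.12, -0.6],0],[[0.57, -0.13, -0.55],0],[[0.59, -0.14, -0.5],0]]
[[[0.79, -0.18, -0.56],0],[[0.82, -0.18, -0.48],0],[[0.84, -0.2, -0.39],0],[[0.87, -0.19, -0.31],0],[[0.87, -0.2, -0.22],0],[[0.88, -0.2, -0.12],0],[[0.87, -0.19, -0.04],0],[[0.85, -0.2, 0.05],0],[[0.83, -0.18, 0.14],0],[[0.8, -0.18, 0.22],0]]
[[[0.75, -0.17, 0.3],0],[[0.71, -0.16, 0.38],0],[[0.64, -0.15, 0.44],0],[[0.59, -0.13, 0.51],0],[[0.52, -0.12, 0.57],0],[[0.45, -0.1, 0.61],0],[[0.37, -0.09, 0.66],0],[[0.28, -0.06, 0.69],0],[[0.2, -0.05, 0.71],0],[[0.12, -0.02, 0.74],0]]
[[[0.03, -0.01, 0.74],0],[[-0.06, 0.01, 0.73],0],[[-0.14, 0.04, 0.73],0],[[-0.24, 0.05, 0.71],0],[[-0.31, 0.07, 0.68],0],[[-0.39, 0.09, 0.64],0],[[-0.48, 0.11, 0.6],0],[[-0.54, 0.12, 0.55],0],[[-0.61, 0.14, 0.48],0],[[-0.67, 0.15, 0.43],0]]
```

drive_tool:
  series:
    - [[0.35,-0.05,-0.8],0]
    - [[0.35,-0.05,-0.8],0]
    - [[0.3,-0.1,-0.8],0]
    - [[0.35,-0.05,-0.75],0]
    - [[0.4,-0.1,-0.7],0]
    - [[0.45,-0.1,-0.7],0]
    - [[0.5,-0.1,-0.65],0]
    - [[0.5,-0.15,-0.6],0]
    - [[0.6,-0.15,-0.55],0]
    - [[0.6,-0.1,-0.5],0]

```text
time: 11.95
ee_pos: [0.5066, -0.1009, 0.1312]
eef_rot: [0.779, 0.627, -0.001, -0.0]
ft_force: [-3.3, -4.1, -15.0]
width: 0.027
grip_force: 30.6
```

drive_tool:
  series:
    - [[-0.05,0,-0.1],0]
    - [[-0.05,0,-0.1],0]
    - [[0,0,0],0]
    - [[0,0,0],0]
    - [[0,0,0],0]
    - [[0,0,0],0]
    - [[0,0,0],0]
    - [[0,0,0],0]
    - [[0,0,0],0]
    - [[0,0,0],0]

```text
time: 13.2
ee_pos: [0.5066, -0.1008, 0.1309]
eef_rot: [0.779, 0.627, 0.001, 0.001]
ft_force: [2.5, -4.8, -8.3]
width: 0.0269
grip_force: 30.3
```

drive_tool:
  series:
    - [[0.8,-0.25,-0.65],0]
    - [[0.85,-0.25,-0.55],0]
    - [[0.9,-0.2,-0.45],0]
    - [[0.9,-0.2,-0.35],0]
    - [[0.9,-0.2,-0.2],0]
    - [[0.9,-0.2,-0.1],0]
    - [[0.85,-0.2,-0.05],0]
    - [[0.85,-0.2,0.05],0]
    - [[0,0,0],0]
    - [[0,0,0],0]

```text
time: 14.45
ee_pos: [0.5807, -0.1171, 0.1112]
eef_rot: [0.779, 0.627, 0.005, 0.003]
ft_force: [5.0, -0.2, 18.1]
width: 0.0268
grip_force: 28.8
```

drive_tool:
  series:
    - [[0,0,0.1],0]
    - [[0,0,0.1],0]
    - [[0,0,0.1],0]
    - [[0,0,0],0]
    - [[0,0,0],0]
    - [[0,0,0],0]
    - [[0,0,0],0]
    - [[0,0,0],0]
    - [[0,0,0],0]
    - [[0,0,0],0]

```text
time: 15.7
ee_pos: [0.5788, -0.117, 0.1117]
eef_rot: [0.779, 0.627, 0.003, 0.002]
ft_force: [8.4, -1.8, -0.0]
width: 0.0272
grip_force: 29.9
```

```bash
python3 -c "
from bench import r
s=r.read_state();print(s['ee_pos'],s['joint_vel'].round(3),s['torque'].round(2))"
```

```text
[ 0.57883925 -0.11704016  0.11172754] [-0.002  0.001  0.    -0.001 -0.    -0.002  0.   ] [-0.42 -1.61 -0.01]
```

```bash
python3 arc.py 5.06 5.96 9; python3 arc.py 5.96 6.86 9; python3 arc.py 6.86 7.46 9
```

```text
[[[0.81, -0.18, 0.19],0],[[0.77, -0.18, 0.27],0],[[0.73, -0.16, 0.34],0],[[0.67, -0.15, 0.42],0],[[0.61, -0.14, 0.49],0],[[0.55, -0.13, 0.54],0],[[0.47, -0.1, 0.59],0],[[0.4, -0.09, 0.65],0],[[0.32, -0.08, 0.67],0]]
[[[0.24, -0.05, 0.71],0],[[0.15, -0.04, 0.72],0],[[0.06, -0.01, 0.74],0],[[-0.02, 0.0, 0.74],0],[[-0.11, 0.03, 0.73],0],[[-0.2, 0.04, 0.72],0],[[-0.28, 0.07, 0.69],0],[[-0.36, 0.08, 0.66],0],[[-0.45, 0.1, 0.62],0]]
[[[-0.34, 0.08, 0.38],0],[[-0.36, 0.08, 0.37],0],[[-0.4, 0.09, 0.33],0],[[-0.42, 0.09, 0.31],0],[[-0.45, 0.11, 0.27],0],[[-0.48, 0.1, 0.25],0],[[-0.49, 0.12, 0.21],0],[[-0.52, 0.11, 0.18],0],[[-0.53, 0.12, 0.14],0]]
```

drive_tool:
  series:
    - [[0.8,-0.2,0.2],0]
    - [[0.8,-0.2,0.25],0]
    - [[0.75,-0.15,0.35],0]
    - [[0.7,-0.15,0.4],0]
    - [[0.65,-0.15,0.5],0]
    - [[0.6,-0.15,0.55],0]
    - [[0.5,-0.1,0.6],0]
    - [[0.45,-0.1,0.65],0]
    - [[0.35,-0.1,0.65],0]
    - [[0,0,0],0]

```text
time: 16.95
ee_pos: [0.6322, -0.1289, 0.1533]
eef_rot: [0.779, 0.627, 0.001, -0.001]
ft_force: [-5.5, 3.9, 11.2]
width: 0.0271
grip_force: 29.3
```

drive_tool:
  series:
    - [[0.1,0,0.7],0]
    - [[0.05,0,0.7],0]
    - [[0,0,0.75],0]
    - [[0,0,0.75],0]
    - [[-0.1,0.05,0.75],0]
    - [[-0.2,0.05,0.7],0]
    - [[-0.3,0.05,0.7],0]
    - [[-0.35,0.1,0.65],0]
    - [[-0.45,0.1,0.6],0]
    - [[0,0,0],0]

```text
time: 18.2
ee_pos: [0.6208, -0.1266, 0.2176]
eef_rot: [0.779, 0.627, 0.003, 0.001]
ft_force: [3.0, 0.2, 12.6]
width: 0.0268
grip_force: 29.1
```

```bash
python3 arc.py 6.88 7.28 8; python3 arc.py 7.28 7.88 12
```

```text
[[[-0.26, 0.06, 0.29],0],[[-0.27, 0.06, 0.27],0],[[-0.29, 0.07, 0.26],0],[[-0.3, 0.06, 0.24],0],[[-0.33, 0.08, 0.22],0],[[-0.33, 0.07, 0.21],0],[[-0.35, 0.08, 0.2],0],[[-0.36, 0.08, 0.17],0]]
[[[-0.37, 0.08, 0.15],0],[[-0.39, 0.09, 0.14],0],[[-0.4, 0.09, 0.12],0],[[-0.4, 0.09, 0.09],0],[[-0.41, 0.1, 0.07],0],[[-0.42, 0.09, 0.06],0],[[-0.43, 0.1, 0.03],0],[[-0.43, 0.09, 0.01],0],[[-0.43, 0.1, -0.02],0],[[-0.44, 0.1, -0.03],0]]
[[[-0.44, 0.1, -0.06],0],[[-0.43, 0.1, -0.08],0]]
```

drive_tool:
  series:
    - [[-0.2,0.05,0.35],0]
    - [[-0.25,0.05,0.3],0]
    - [[-0.25,0.05,0.3],0]
    - [[-0.3,0.05,0.25],0]
    - [[-0.3,0.1,0.25],0]
    - [[-0.35,0.1,0.2],0]
    - [[-0.35,0.1,0.2],0]
    - [[-0.35,0.1,0.15],0]
    - [[0,0,0],0]
    - [[0,0,0],0]

```text
time: 19.45
ee_pos: [0.5955, -0.1209, 0.2362]
eef_rot: [0.779, 0.627, 0.001, -0.0]
ft_force: [-4.4, 1.6, 11.3]
width: 0.0271
grip_force: 29.3
```

drive_tool:
  series:
    - [[-0.15,0,0.1],0]
    - [[-0.15,0.05,0.1],0]
    - [[-0.15,0.05,0.1],0]
    - [[-0.1,0,0.05],0]
    - [[-0.1,0.05,0],0]
    - [[-0.1,0,0],0]
    - [[0,0,0],0]
    - [[0,0,0],0]
    - [[0,0,0],0]
    - [[0,0,0],0]

```text
time: 20.7
ee_pos: [0.5877, -0.1191, 0.2391]
eef_rot: [0.779, 0.627, 0.0, -0.001]
ft_force: [-5.1, 2.1, 9.5]
width: 0.0269
grip_force: 29.4
```

drive_tool:
  series:
    - [[-0.1,0,0.05],0]
    - [[-0.1,0,0.05],0]
    - [[-0.1,0.05,0],0]
    - [[-0.1,0,0.05],0]
    - [[-0.1,0.05,0.05],0]
    - [[-0.1,0,0],0]
    - [[0,0,0],0]
    - [[0,0,0],0]
    - [[0,0,0],0]
    - [[0,0,0],0]

```text
time: 21.95
ee_pos: [0.5814, -0.1177, 0.2408]
eef_rot: [0.779, 0.627, 0.0, -0.001]
ft_force: [-5.6, 2.7, 8.1]
width: 0.0264
grip_force: 29.4
```

drive_tool:
  series:
    - [[-0.1,0,0.05],0]
    - [[-0.1,0.05,0.05],0]
    - [[-0.1,0,0.05],0]
    - [[-0.1,0.05,0],0]
    - [[-0.1,0,0.05],0]
    - [[0,0,0],0]
    - [[0,0,0],0]
    - [[0,0,0],0]
    - [[0,0,0],0]
    - [[0,0,0],0]

```text
time: 23.2
ee_pos: [0.5758, -0.1164, 0.242]
eef_rot: [0.779, 0.627, -0.001, -0.002]
ft_force: [-6.4, 3.6, 4.2]
width: 0.0271
grip_force: 29.7
```

drive_tool:
  series:
    - [[-0.1,0,0.05],0]
    - [[-0.1,0.05,0],0]
    - [[-0.1,0,0.05],0]
    - [[-0.1,0.05,0],0]
    - [[-0.1,0,0],0]
    - [[0,0,0],0]
    - [[0,0,0],0]
    - [[0,0,0],0]
    - [[0,0,0],0]
    - [[0,0,0],0]

```text
time: 24.45
ee_pos: [0.5705, -0.1152, 0.2426]
eef_rot: [0.779, 0.627, -0.001, -0.002]
ft_force: [-5.9, 4.7, 1.8]
width: 0.027
grip_force: 29.8
```

drive_tool:
  series:
    - [[-0.1,0.05,0],0]
    - [[-0.1,0.05,0],0]
    - [[-0.1,0.05,0],0]
    - [[0,0,0],0]
    - [[0,0,0],0]
    - [[0,0,0],0]
    - [[0,0,0],0]
    - [[0,0,0],0]
    - [[0,0,0],0]
    - [[0,0,0],0]

```text
time: 25.7
ee_pos: [0.5674, -0.1145, 0.2428]
eef_rot: [0.779, 0.627, -0.001, -0.002]
ft_force: [-7.2, 2.6, 2.9]
width: 0.0267
grip_force: 29.7
```

Run:
```python
from h import *
c=vision.camera("scene"); im=c["color"][:,:,::-1]
a=cv2.resize(im[140:240,200:300],None,fx=6,fy=6,interpolation=cv2.INTER_CUBIC)
cv2.imwrite("pics/c.png",a)
```

```text
(no output)
```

View pics/c.png

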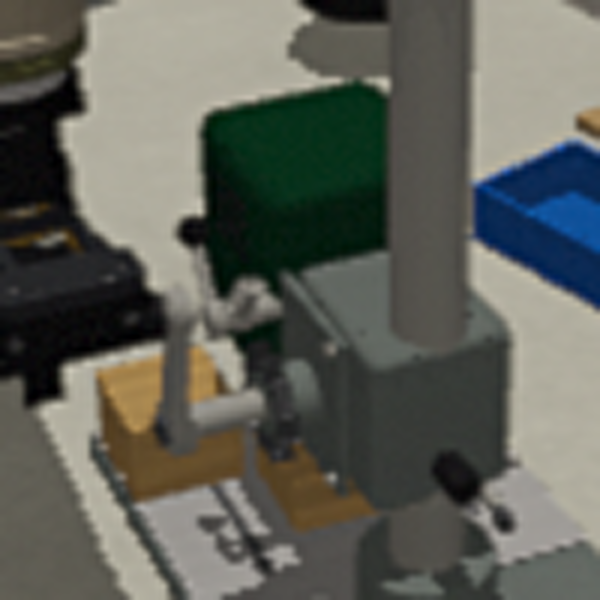

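The arm is nearly upright, the pawl is still clear, the lever is off at knob (193,230), and the load is still on the crank (about 7.5 N). I'll continue in small steps.

drive_tool:
  series:
    - [[-0.1,0,0],0]
    - [[-0.1,0.05,0],0]
    - [[-0.1,0.05,0],0]
    - [[0,0,0],0]
    - [[0,0,0],0]
    - [[0,0,0],0]
    - [[0,0,0],0]
    - [[0,0,0],0]
    - [[0,0,0],0]
    - [[0,0,0],0]

```text
time: 27.0
ee_pos: [0.5644, -0.1137, 0.2428]
eef_rot: [0.779, 0.627, -0.001, -0.002]
ft_force: [-7.5, 1.1, 3.4]
width: 0.0267
grip_force: 29.7
```

drive_tool:
  series:
    - [[-0.1,0,0],0]
    - [[-0.1,0.05,0],0]
    - [[-0.1,0.05,0],0]
    - [[0,0,0],0]
    - [[0,0,0],0]
    - [[0,0,0],0]
    - [[0,0,0],0]
    - [[0,0,0],0]
    - [[0,0,0],0]
    - [[0,0,0],0]

```text
time: 28.25
ee_pos: [0.5613, -0.113, 0.2428]
eef_rot: [0.779, 0.627, -0.001, -0.002]
ft_force: [-8.4, -0.4, 2.7]
width: 0.0269
grip_force: 29.7
```

drive_tool:
  series:
    - [[-0.1,0,0],0]
    - [[-0.1,0.05,0],0]
    - [[-0.1,0,0],0]
    - [[0,0,0],0]
    - [[0,0,0],0]
    - [[0,0,0],0]
    - [[0,0,0],0]
    - [[0,0,0],0]
    - [[0,0,0],0]
    - [[0,0,0],0]

```text
time: 29.5
ee_pos: [0.5582, -0.1124, 0.2427]
eef_rot: [0.779, 0.627, -0.001, -0.002]
ft_force: [-7.3, 1.0, 1.5]
width: 0.0268
grip_force: 29.8
```

drive_tool:
  series:
    - [[-0.1,0,0],0]
    - [[-0.1,0.05,0],0]
    - [[-0.1,0,0],0]
    - [[0,0,0],0]
    - [[0,0,0],0]
    - [[0,0,0],0]
    - [[0,0,0],0]
    - [[0,0,0],0]
    - [[0,0,0],0]
    - [[0,0,0],0]

```text
time: 30.75
ee_pos: [0.5551, -0.1117, 0.2424]
eef_rot: [0.779, 0.627, -0.001, -0.002]
ft_force: [-7.8, 0.4, 0.2]
width: 0.0269
grip_force: 29.8
```

drive_tool:
  series:
    - [[-0.1,0,0],0]
    - [[-0.1,0.05,0],0]
    - [[-0.1,0,0],0]
    - [[0,0,0],0]
    - [[0,0,0],0]
    - [[0,0,0],0]
    - [[0,0,0],0]
    - [[0,0,0],0]
    - [[0,0,0],0]
    - [[0,0,0],0]

```text
time: 32.0
ee_pos: [0.552, -0.1109, 0.2421]
eef_rot: [0.779, 0.627, -0.002, -0.002]
ft_force: [-6.2, 1.3, -2.4]
width: 0.0274
grip_force: 29.9
```

drive_tool:
  series:
    - [[-0.1,0,0],0]
    - [[-0.1,0.05,0],0]
    - [[-0.1,0,0],0]
    - [[0,0,0],0]
    - [[0,0,0],0]
    - [[0,0,0],0]
    - [[0,0,0],0]
    - [[0,0,0],0]
    - [[0,0,0],0]
    - [[0,0,0],0]

```text
time: 33.25
ee_pos: [0.5512, -0.1107, 0.2425]
eef_rot: [0.779, 0.627, 0.0, 0.0]
ft_force: [6.0, 1.2, -12.6]
width: 0.0268
grip_force: 30.5
```

Contact: the load on the hand has reversed. Easing back to neutral.

drive_tool:
  series:
    - [[0.1,0,-0.05],0]
    - [[0,0,-0.05],0]
    - [[0,0,-0.05],0]
    - [[0,0,0],0]
    - [[0,0,0],0]
    - [[0,0,0],0]
    - [[0,0,0],0]
    - [[0,0,0],0]
    - [[0,0,0],0]
    - [[0,0,0],0]

```text
time: 34.5
ee_pos: [0.5518, -0.1111, 0.2418]
eef_rot: [0.779, 0.627, 0.0, 0.0]
ft_force: [-4.2, 3.8, 4.2]
width: 0.0268
grip_force: 29.7
```

drive_tool:
  series:
    - [[-0.05,0,0],0]
    - [[0,0,0],0]
    - [[0,0,0],0]
    - [[0,0,0],0]
    - [[0,0,0],0]
    - [[0,0,0],0]
    - [[0,0,0],0]
    - [[0,0,0],0]
    - [[0,0,0],0]
    - [[0,0,0],0]

```text
time: 35.75
ee_pos: [0.5514, -0.1111, 0.2417]
eef_rot: [0.779, 0.627, 0.0, 0.0]
ft_force: [1.9, 3.3, 5.0]
width: 0.0265
grip_force: 29.6
```

Neutral: the weight is on the block and the hand carries only about 1 N. Releasing and rising.

drive_tool:
  series:
    - [[0,0,0],0]
    - [[0,0,0],0]
    - [[0,0,0],0]
    - [[0,0,0],0]
    - [[0,0,1],0]
    - [[0,0,3],0]
    - [[0,0,4],0]
    - [[0,0,4],0]
    - [[-1.2,3.5,0],0]
    - [[-1.2,3.5,0],0]
  hand: 0.3

```text
time: 37.0
ee_pos: [0.527, -0.0408, 0.3626]
eef_rot: [0.78, 0.626, 0.001, 0.0]
ft_force: [0.5, 0.1, 0.1]
width: 0.0608
grip_force: 0.0
```

drive_tool:
  series:
    - [[-1.2,3.5,0],0]
    - [[-1.2,3.5,0],0]
    - [[0,0.1,0],0]
    - [[0,0,-2],0]
    - [[0,0,-2],0]
    - [[0,0,-2],0]
    - [[0,0,-2],0]
    - [[0,0,0],0]
    - [[0,0,0],0]
    - [[0,0,0],0]
  hand: 0.5

```text
time: 38.25
ee_pos: [0.5037, 0.0297, 0.2826]
eef_rot: [0.779, 0.627, 0.001, 0.0]
ft_force: [-0.3, 0.6, 0.4]
width: 0.0433
grip_force: 0.0
```

Run:
```python
from h import *
P=[0.5656,-0.0337,-0.2225,0.2312-.0676,7.817]
# where is the dark knob in scene image? predict off-knob pixel, and dark centroid nearby
c=vision.camera("scene"); k=world(P,[[-.0744,.048,P[3]+.0759]]); p=proj(c,k)[0]; print(k.round(4),p.round(1))
g=c["color"].sum(2)[int(p[1])-8:int(p[1])+9,int(p[0])-9:int(p[0])+10]
print(int(p[0])-9,int(p[1])-8); print(g)
```

```text
[[0.5036 0.0295 0.2395]] [231.9 179.1]
222 171
[[507 508 506 507 509 504 508 515 503 391 106  11  23  31  26  20  29  43
   38]
 [512 510 508 505 506 506 507 515 509 413 116   0  27  19  32  30  33  45
   39]
 [506 507 508 510 508 505 506 510 526 496 158   1  21  25  23  22  47  35
   32]
 [504 504 508 510 511 507 507 515 526 497 156  21  23  19  33  30  34  35
   40]
 [506 507 508 509 506 506 508 517 531 486 205 187  58  19  40  32  35  36
   35]
 [500 496 498 505 506 504 513 521 489 340 340 397 132  27  26  44  41  31
   43]
 [495 492 493 498 502 505 514 475 237  80  99 126  38  33  42  36  36  34
   37]
 [502 496 492 499 505 508 493 380  97   1  16  30  10  35  36  29  35  29
   37]
 [503 500 499 497 499 502 475 285  52  11  44  37  24  36  35  35  30  33
   40]
 [502 505 504 505 505 506 480 309  99  18  12  35  26  36  37  46  37  30
   32]
 [504 501 502 505 506 511 519 483 319 151  82 101  46  28  36  32  34  39
   37]
 [499 494 497 502 503 502 510 519 499 404 260 224 113  31  22  45  34  35
   42]
 [499 496 496 498 501 501 502 505 510 483 324 245 132  37  36  31  30  44
   33]
 [505 506 506 510 509 502 497 496 503 482 362 258 168  42  37  38  36  36
   39]
 [505 512 516 508 496 464 449 468 498 482 367 248 207  62  22  32  36  40
   33]
 [327 359 408 402 436 438 435 454 498 509 464 259 218 107  26  32  31  40
   70]
 [ 90 100 139 227 370 440 436 442 476 505 472 279 237 126  36  26  41 110
  228]]
```

The knob is exactly at the predicted pixel (232,179). Descending and pushing it back on.

drive_tool:
  series:
    - [[0,0,-1.5],0]
    - [[0,0,-1.5],0]
    - [[0,0,-1],0]
    - [[0,0,0],0]
    - [[0.6,-0.1,0],0]
    - [[0.6,-0.15,0],0]
    - [[0.6,-0.15,0],0]
    - [[0.6,-0.1,0],0]
    - [[0.6,-0.15,0],0]
    - [[0.6,-0.15,0],0]

```text
time: 39.55
ee_pos: [0.5394, 0.022, 0.2418]
eef_rot: [0.779, 0.627, -0.0, -0.0]
ft_force: [-4.2, 1.4, 3.4]
width: 0.0434
grip_force: 2.1
```

drive_tool:
  series:
    - [[0.6,-0.1,0],0]
    - [[0.6,-0.15,0],0]
    - [[0.6,-0.15,0],0]
    - [[0.6,-0.1,0],0]
    - [[0.6,-0.15,0],0]
    - [[0.3,-0.05,0],0]
    - [[0.2,0,0],0]
    - [[0,0,0],0]
    - [[0,0,0],0]
    - [[0,0,0],0]

```text
time: 40.8
ee_pos: [0.5729, 0.0148, 0.2407]
eef_rot: [0.779, 0.627, -0.002, -0.001]
ft_force: [-8.5, 1.2, 0.5]
width: 0.0437
grip_force: 4.1
```

drive_tool:
  series:
    - [[-1,0.2,0],0]
    - [[-0.2,0,0],0]
    - [[0,0,1.5],0]
    - [[0,0,3],0]
    - [[0,0,4],0]
    - [[0,0,4],0]
    - [[-4,0,0],0]
    - [[-4,0,0],0]
    - [[-4,0,0],0]
    - [[0,0,0],0]

```text
time: 42.05
ee_pos: [0.4412, 0.0166, 0.3685]
eef_rot: [0.779, 0.627, 0.002, -0.0]
ft_force: [-0.2, 0.2, -0.0]
width: 0.0439
grip_force: 0.0
```

Run:
```python
from h import *
P=[0.5656,-0.0337,-0.2225,0.2312-.0676,7.817]
c=vision.camera("scene")
for a in(0,.2,.4,.8,1.2):
    t=.6-a; print(a,proj(c,world(P,[[-.045+.052*np.sin(t),.048,P[3]+.033+.052*np.cos(t)]]))[0].round(1))
p=proj(c,world(P,[[-.0156,.048,P[3]+.0759]]))[0].astype(int)
print(p-[12,8]); print(c["color"].sum(2)[p[1]-8:p[1]+9,p[0]-12:p[0]+8])
c=vision.camera("top"); p=proj(c,world(P,[[-.0156,.048,P[3]+.0759]]))[0]; print(p); p=p.astype(int); print(p-[7,10]); print(c["color"].sum(2)[p[1]-10:p[1]+16,p[0]-7:p[0]+8])
```

```text
0 [238.1 187.4]
0.2 [237.1 184.8]
0.4 [236.  182.6]
0.8 [233.8 179.7]
1.2 [231.9 179.1]
[226 179]
[[495 492 495 497 499 508 516 487 205  26  28  36  47  38  43  36  53  49
   32  55]
 [500 499 497 496 496 497 509 488 206  33  30  41  46  47  47  36  38  36
   35  48]
 [505 504 504 501 498 499 515 486 204  20  24  29  23  43  43  46  39  48
   45  41]
 [501 502 502 502 497 494 506 480 213  38  32  42  44  44  29  39  43  38
   43  49]
 [501 502 499 494 492 495 505 484 283  59  22  33  33  48  38  36  48  44
   37  48]
 [507 502 495 492 493 496 504 483 288  67  23  39  49  44  37  47  37  43
   46  46]
 [493 463 445 463 492 499 501 476 283  66  42  74  77  64  49  38  40  42
   32  35]
 [435 438 431 453 492 497 500 470 282  60  45  82  96  67  57  41  36  45
   31  57]
 [370 438 437 437 468 495 500 475 299  67  41  58  83  52  50  23  33  47
   42  42]
 [369 417 407 416 460 499 502 495 382 101  14  35  34  31  19  23  23  31
   34  20]
 [355 336 367 363 409 504 509 492 374 109  43  47  65 110 156 139 176 188
  192  82]
 [240 298 317 307 373 500 504 467 316 197 164 168 211 337 419 385 4
[... 1420 characters left out ...]
3 154]
 [308 306 268 295 236 167 102 100 120 104 107 104 112 114 134]
 [302 291 265 322 250 152 104 111 124 116 103 116 102 118 158]
 [305 284 230 275 217 117 101 105 123 120 123 115 108 124 159]
 [302 282 227 220 152  90 101 113 117 151 183 130 112 119 123]
 [312 294 258 226 153  85 105 111 125 158 184 137 119 116 112]
 [317 314 278 282 198 103 101 121 131 133 139 112 116 120 117]
 [290 303 270 294 234 144 110 122 123 113 128 122 117 111 124]
 [231 264 240 268 209 119 116 117 119 115 120 103 119 120 114]
 [201 242 202 196 144 110 117 118 124 115 128 123 117 125 127]
 [233 272 212 181 160 112  89 118 112 122 125 118 118 114 113]
 [321 337 317 283 252 142 108 100 113 117 121 120 117 115 126]]
```

The lever knob sits at its "on" pixel (281,181.7; predicted 281,181), the hand is free and the forces are zero. Handing in.

```bash
python3 -c "
from bench import r
print(r.close_job())"
```

```text
the job is handed in; nothing more can be done
None
```

The job is handed in: by force readings the chuck rests on the low block, by camera the pawl lever is back on, and the robot is clear. No verdict came back, and on contact the block load briefly rose to an estimated 70 N against the 75 N limit before I eased back.

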